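# Change the rinse-water filter cartridge of the chemistry analyser

## Robot

A 6-joint arm with a two-finger parallel gripper is mounted at the origin on the work surface. World frame = base frame: x ahead of the robot, y to its left, z up, the work surface at z = 0. Lengths are in m, angles in rad, forces in N, time in s.
With the tool pointing down it reaches from about 0.25 to 0.85 m from the base axis. Payload 12.5 kg.
Tool frame: the origin (TCP) lies at the very end of the fingers, on their centre line; the grasp point (between the pads) lies 19 mm behind it; z points along the fingers, y is the line along which they close (so a half turn about z gives the same grasp; the last joint's range is limited). The gripper opens to 93 mm and grips with 3 to 60 N. Pads are 15 mm wide; open, the fingers measure 128 mm over their backs; the gripper's body (75 mm by 188 mm) begins 65 mm behind the grasp point.
Start: joints at [-1.287, 0.351, 1.652, -0, 1.139, -0.085], TCP at [0.198, -0.513, 0.219] pointing down, gripper open.
Joint ranges: [-2.75, 2.75], [-0.79, 2.1], [0.01, 2.65], [-1.57, 4.71], [0.07, 3.14], [-2.87, 2.87]. Speed limits (rad/s): [2.22, 2.22, 2.79, 3.14, 3.14, 3.14].

## Interface

Orientations are given as a unit quaternion [w, x, y, z].
In Python, from bench import status, imaging, job gives the robot as it stands.
- The arm moves only by the shell command python3 -m pendant 'ROWS' [FORCE]. ROWS is JSON, a list of rows, each an object with "translation": the shift along the tool's x, y, z in mm, a list of three; "rot": the turn, a rotation vector about the tool's x, y, z in rad, a list of three; "jaw": the closure, from -1 (fully open) to 1 (shut). In form: [{"translation": [tx, ty, tz], "rot": [ax, ay, az], "jaw": jaw}, ...]. A call has 1 to 12 rows; each row shifts and turns the commanded pose from where the row before left it, along the tool's axes as they then stand; what a row does not reach is not made up. A row lasts 1/12 s, in which the tool goes at most 41.7 mm and 7.16 degrees, less where a joint would pass 70% of its speed; a pose out of reach is approached as far as the arm can. A call with a gripper value outside its range is refused whole. The fingers move at their own pace and stop on an object; FORCE is the grip in N (left out, the last holds). Time passes only in rows, so rows that do not move let the fingers close. It gives the time, the measured TCP pose, the force, the opening and the grip force at its end, in the units of the state.
- status.read_state(): the state, without advancing time (a new reading comes with each control period).
- imaging.grab_frame(name): name is "scene" or "top" or "wrist"; returns the picture (384x512x3 uint8, blue, green, red); there is no depth.
- imaging.calibration(name): a dict with "mtx" (3x3 intrinsics, pixels), "view" (4x4, takes a point from world to camera coordinates); the wrist camera has in their place "tool_from_camera" (4x4, takes a point from camera to tool coordinates, whose origin is the TCP and whose axes are the flange's). Camera axes: x right, y down, z forward; pixel columns grow to the right and rows downward; lengths in m; the calibration is good to about 2 mm. The wrist camera is an equidistant fisheye: a pixel r from the principal point sees the ray r / f radians off the axis. A picture is of the moment at which its call begins: read the wrist's pose just before it. calibration takes no time and is no camera call.
- job.finish_job(): hands the job in; it is judged then, once.
The state is a dict: "t": time; "q": joint angles; "qd": joint speeds; "effort": joint torques, N m; "tcp_pos": TCP position; "ee_rot": TCP orientation; "wrist_force": force on the tool from outside, world axes, zero at the start; "ft_torque": the same for the moment, N m; "grip_width": finger opening in m; "grasp_force": force on a finger pad.
Only numpy, scipy, OpenCV 4.12 (cv2) and the standard library are available. Lean on these libraries where they do the work, as an engineer would, in place of code of your own. Each camera call takes 0.05 s, during which the arm holds its last target. There are 200 camera calls.

## Task

Change the analyser's rinse-water filter: lift the used brown cartridge off the core of the filter base and leave it standing upright in the steel drip tray. The new white cartridge lies on the bench: stand it up on the bench with its knob on top and let go, then take it by the knob and gently slide it down over the core, without dropping it, until it is fully home on the seat, and let go of it there. Touch only the knob while fitting it, and leave everything else on the bench where it is.

Things in the scene. Friction and masses are not known exactly. Their poses are not given: they have to be found in the camera images.
- filter_base: Fixed filter base: steel plate 130 x 130 x 8 mm, on it a round black body 104 mm in diameter, up to 45 mm above the bench, and a threaded rim 100 mm in diameter (wall 5 mm) up to 58 mm above the bench. Fittings reach 76 mm from the axis along its +y and -y, 27 mm high, a drain cock 69 mm along its -x. The white core stands in its middle. Origin: on the core axis at the bench; z up.
- seat (a point): Centre of the red seat inside the rim, 48 mm above the bench, on the core axis: the cartridge's open end rests here when fully home. A spigot 29 mm in diameter and 9 mm high surrounds the foot of the core. Z up.
- core_tip (a point): Top of the upright white core, 75 mm above the seat (123 mm above the bench). The core is 25 mm in diameter; its top 13 mm tapers to 10 mm in diameter.
- new_cartridge: New filter cartridge, loose, about 0.22 kg, 140 mm long: WHITE 12-sided pleated part 54 mm across flats, 88 mm long, firm enough to grip; at each end of it a blue octagonal cap 58 mm across flats, 12 mm long; one cap carries the pull knob. Starts lying on a cap flat (axis 29 mm above the bench, does not roll). Origin: on the axis, 56 mm from the open end; z runs along the axis from open end to knob.
- new_cartridge_foot (a point): Centre of the new cartridge's open end, 56 mm from its origin along -z. The bore is 28 mm in diameter and 100 mm deep (32 mm in diameter in the first 12 mm from this end).
- new_cartridge_knob (a point): Centre of the new cartridge's round blue pull knob, 30 mm in diameter and 28 mm long, on its closed end: on the axis, 70 mm from the origin along z, 126 mm from the open end. At the start the knob end points towards the robot (world -x) or up to 100 degrees to either side of that.
- used_cartridge: Used filter cartridge, loose, about 0.28 kg: same shape and sizes as the new one but BROWN. It starts upright on the core, seated, knob up (knob from 160 to 188 mm above the bench), and lifts straight off; it must rise 75 mm to clear the core. Origin on the axis, 56 mm above its open end; z towards the knob.
- used_cartridge_knob (a point): Centre of the used cartridge's pull knob (30 mm in diameter, 28 mm tall), 70 mm above its origin along z.
- drip_tray: Fixed open steel drip tray, 170 mm (its x) x 140 mm (its y), rim 28 mm above the bench, walls 4 mm. Origin: centre of its underside; z up.
- tray_floor (a point): Centre of the tray's inner floor, 4 mm above the bench; the flat floor measures 162 mm (x) by 132 mm (y).
- bowl: Clear plastic bowl of the filter housing standing mouth down, 112 mm in diameter at the flange, 165 mm high; bystander. Origin: centre of its underside.
- union_nut: Black ribbed ring nut lying flat, 137 mm outside, 112 mm inside, 30 mm high; bystander. Origin: centre of its underside.
- bowl_spanner: Blue plastic housing spanner lying flat: an open hook about 120 mm across on a straight handle, about 210 mm long, 14 mm high; bystander. Origin near its middle, at the bench; handle along its -x.
- carton: Open empty cardboard carton, 75 x 75 x 140 mm high, with two flaps; bystander. Origin: centre of its underside.
- tube_rack: Green tube rack with capped blood tubes, 60 (x) x 190 (y) x 92 mm high; bystander. Origin: centre of its underside.
- spray: White disinfectant bottle with blue cap, 72 mm in diameter, 190 mm high; bystander. Origin: centre of its underside.
- reagent: Amber reagent bottle with orange cap, 64 mm in diameter, 130 mm high; bystander. Origin: centre of its underside.
Mind the look-alikes: they are no part of the job. Leave any purple or yellow look-alike of the drip_tray alone.

How it is judged:
By the outcome, as a careful person would: the job done as asked, in the order asked, and still so for the second after the job is handed in, with the robot touching nothing.
It also fails if it takes over 72 s, if anything falls off the work surface, if the arm or the gripper's body presses on something with over 40 N, if the wrist force passes 120 N, or if a joint passes its speed limit or range.

## Working session

There is one attempt and no reset: what is moved stays moved. The work goes in short steps, Python scripts to look and compute and a shell command to move; the robot and the scene stay as the last step left them, time stands still between calls to the robot, and variables do not carry over. Pictures are saved under pics/ and viewed, at most 10 in all, crops included, and the job is handed in when it is done.

```bash
mkdir -p pics; python3 - <<'E'
from bench import status, imaging, job
import cv2,numpy as np
s=status.read_state();print(s)
a=imaging.grab_frame("scene");b=imaging.grab_frame("top")
cv2.imwrite("pics/scene0.png",a);cv2.imwrite("pics/top0.png",b)
for n in("scene","top","wrist"):print(n,imaging.calibration(n))
E
```

```text
{'t': 0.0, 'q': array([-1.28661908e+00,  3.51244199e-01,  1.65239041e+00, -5.18099857e-06,
        1.13909055e+00, -8.45929763e-02]), 'qd': array([-2.38898135e-03,  1.23971247e-03, -2.10767439e-03, -8.72466096e-04,
        2.35695298e-03, -1.22481656e-05]), 'effort': array([ 5.65228640e-05, -4.97320747e+01, -2.85249513e+01,  6.99986424e-02,
        2.57638923e-02, -1.44534351e-04]), 'tcp_pos': array([ 0.19819209, -0.51269954,  0.21810986]), 'ee_rot': array([-5.63203761e-04,  9.83048815e-01,  1.83343139e-01, -5.87545945e-05]), 'wrist_force': array([ 0.70098512,  0.94526342, -0.15901196]), 'ft_torque': array([0.01285965, 0.00878542, 0.02422414]), 'grasp_force': 0.0, 'grip_width': 0.0933000593862007}
scene {'mtx': array([[414.67288182,   0.        , 254.32337236],
       [  0.        , 414.67288182, 192.13300074],
       [  0.        ,   0.        ,   1.        ]]), 'view': array([[-0.69240812,  0.72148789,  0.00511982,  0.38507807],
       [ 0.62897365,  0.60706899, -0.48565356, -0.26485219],
       [-0.35350125, -0.33305024, -0.87413638,  1.69983504],
       [ 0.        ,  0.        ,
[... 281 characters left out ...]
9515, -0.06219006, -0.20965739,  0.51472215],
       [ 0.20943652,  0.01012278, -0.97776985,  1.47952868],
       [ 0.        ,  0.        ,  0.        ,  1.        ]])}
wrist {'mtx': array([[297.31863964,   0.        , 254.09936041],
       [  0.        , 297.31863964, 191.20352147],
       [  0.        ,   0.        ,   1.        ]]), 'tool_from_camera': array([[ 4.62700100e-04, -9.67477248e-01, -2.52957626e-01,
         6.99208921e-02],
       [ 9.99999382e-01,  7.03425216e-04, -8.61203835e-04,
        -1.15534926e-03],
       [ 1.01113189e-03, -2.52957071e-01,  9.67476975e-01,
        -1.65165005e-01],
       [ 0.00000000e+00,  0.00000000e+00,  0.00000000e+00,
         1.00000000e+00]])}
```

View pics/scene0.png

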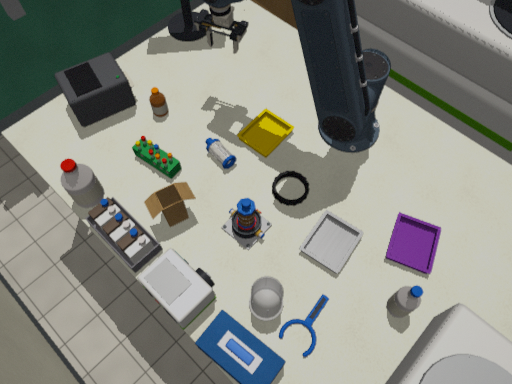

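View pics/top0.png

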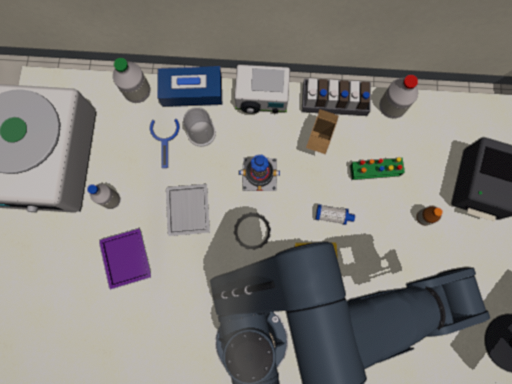

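The scene shows the brown cartridge on its base at (246,215) in scene and (260,168) in top. The white cartridge is at (220,152) / (333,214), with its knob pointing to world -y. There are three trays: steel grey at (331,243) / (188,209), purple at (413,243) / (126,258) and yellow at (265,132). The grey one fits "steel". An enlarged crop will confirm this.

```bash
cat > h.py <<'E'
from bench import status, imaging
import cv2,numpy as np
C={n:imaging.calibration(n) for n in("scene","top","wrist")}
def ray(n,px):
    c=C[n];V=c["view"];R=V[:3,:3];o=-R.T@V[:3,3]
    d=R.T@np.linalg.inv(c["mtx"])@np.array([px[0],px[1],1.]);return o,d/np.linalg.norm(d)
def plane(n,px,z):
    o,d=ray(n,px);return o+d*(z-o[2])/d[2]
def tri(p,q):
    o1,d1=ray("scene",p);o2,d2=ray("top",q)
    A=np.c_[d1,-d2];t=np.linalg.lstsq(A,o2-o1,rcond=None)[0]
    a,b=o1+t[0]*d1,o2+t[1]*d2;return (a+b)/2,np.linalg.norm(a-b)
def proj(n,P):
    c=C[n];p=c["mtx"]@(c["view"]@np.append(P,1))[:3];return p[:2]/p[2]
def mask(im,lo,hi):return cv2.inRange(cv2.cvtColor(im,cv2.COLOR_BGR2HSV),lo,hi)
def blobs(m,roi,amin=8):
    x,y,w,h=roi;mm=np.zeros_like(m);mm[y:y+h,x:x+w]=m[y:y+h,x:x+w]
    k,_,st,ce=cv2.connectedComponentsWithStats(mm)
    return [(ce[i].round(1),st[i].tolist()) for i in range(1,k) if st[i,4]>=amin]
E
python3 - <<'E'
from h import *
a=cv2.imread("pics/scene0.png");b=cv2.imread("pics/top0.png")
B=((100,140,60),(125,255,255))
print("used sc",blobs(mask(a,*B),(215,180,60,60)),"\n top",blobs(mask(b,*B),(235,140,55,50)))
print("new sc",blobs(mask(a,*B),(195,130,50,45)),"\n top",blobs(mask(b,*B),(305,195,60,40)))
c1=cv2.resize(a[120:280,190:370],None,fx=2.2,fy=2.2,interpolation=3);c2=cv2.resize(b[140:245,160:360],None,fx=3.9,fy=2.2*0+2.3*0+3.9,interpolation=3)
c2=cv2.resize(c2,(400,210));c3=cv2.resize(b[195:235,305:365],(396,264),interpolation=3)
c4=cv2.resize(b[140:200,230:290],(300,300),interpolation=3);c5=cv2.resize(b[180:240,160:220],(300,300),interpolation=3)
o=np.zeros((600,800,3),np.uint8);o[:c1.shape[0],:c1.shape[1]]=c1[:,:];o[0:264,400:796]=c3;o[300:600,500:800]=c4;o[300:600,200:500]=c5
cv2.imwrite("pics/crop1.png",o)
E
```

```text
used sc [(array([245.6, 206.6]), [237, 198, 18, 18, 242])] 
 top [(array([259.3, 163. ]), [251, 155, 18, 16, 217])]
new sc [(array([209.6, 141.9]), [206, 138, 12, 12, 55]), (array([228.6, 161.6]), [223, 156, 12, 12, 94])] 
 top [(array([318.1, 211.7]), [316, 205, 5, 14, 42]), (array([348.6, 216.9]), [344, 210, 11, 14, 69])]
```

View pics/crop1.png

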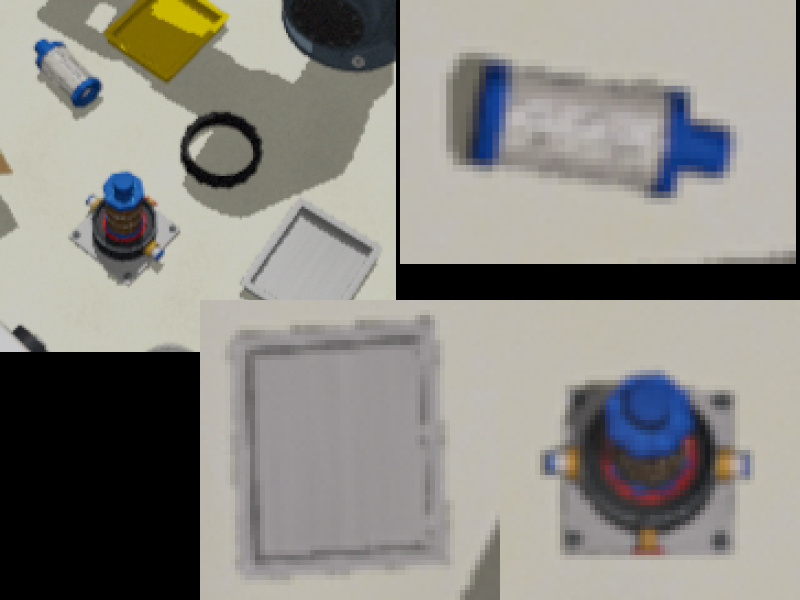

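The crop confirms it: grey steel tray, brown cartridge on the base, and the white cartridge lying with its knob towards -y. Next I compute the positions.

```bash
python3 - <<'E'
from h import *
np.set_printoptions(precision=4,suppress=True)
print("used blob",tri((245.6,206.6),(259.3,163)))
print("knob top",plane("top",(259.4,160.9),.188),"base fit",plane("top",(259.6,172.6),.02))
L=plane("top",(318.3,212.2),.029);R=plane("top",(346.3,216.4),.029);T=plane("top",(354.7,217.6),.029)
print("new caps",L,R,T,np.linalg.norm(L-R),np.linalg.norm(T-L), "dir",np.degrees(np.arctan2(*(T-L)[[1,0]])))
print("new tri",tri((209.6,141.9),(348.6,216.9)),tri((228.6,161.6),(318.1,211.7)))
b=cv2.imread("pics/top0.png")
# tray outer rim corners from crop5 (scale 5, off 160,180; crop at 200,300)
q=np.array([(233,335),(430,320),(447,565),(245,578)])
c=[plane("top",((x-200)/5+160,(y-300)/5+180),.028) for x,y in q]
print("tray",np.array(c),np.mean(c,0),[np.linalg.norm(c[i]-c[i-1]) for i in range(4)])
for n,p in dict(nut=(252,231),bowl=(203,135),carton=(322,140),spray=(100,197)).items():print(n,plane("top",p,.0))
E
```

```text
used blob (array([0.6068, 0.0095, 0.1551]), np.float64(0.0018232318903627844))
knob top [0.604  0.0098 0.188 ] base fit [0.6084 0.0092 0.02  ]
new caps [ 0.469  -0.2166  0.029 ] [ 0.4598 -0.3201  0.029 ] [ 0.4573 -0.3511  0.029 ] 0.10389036141767834 0.13495700476446276 dir -94.94673693453758
new tri (array([ 0.4591, -0.33  ,  0.0372]), np.float64(0.007147576034825888)) (array([ 0.4708, -0.2163,  0.0324]), np.float64(0.0021631597931118965))
tray [[0.5286 0.3523 0.028 ]
 [0.5494 0.2065 0.028 ]
 [0.3669 0.1775 0.028 ]
 [0.3482 0.3236 0.028 ]] [0.4483 0.265  0.028 ] [np.float64(0.18268760355153085), np.float64(0.14726575167299852), np.float64(0.18476643117366662), np.float64(0.14725969999709795)]
nut [0.3876 0.0235 0.    ]
bowl [0.7515 0.2401 0.    ]
carton [ 0.7607 -0.2251  0.    ]
spray [0.48  0.606 0.   ]
```

```bash
cat >> h.py <<'E'
from scipy.spatial.transform import Rotation as Ro
np.set_printoptions(precision=4,suppress=True)
def pose():
    s=status.read_state();q=s["ee_rot"];return s["tcp_pos"],Ro.from_quat([q[1],q[2],q[3],q[0]]),s
def to(target):
    p,R,s=pose();d=R.inv().apply(np.array(target)-p)*1000
    print("t",round(s["t"],2),"tcp",p,"yaw",np.degrees(np.arctan2(*R.as_matrix()[[1,0],0])),"zaxis",R.as_matrix()[:,2],"q",s["q"],"F",s["wrist_force"],"w",s["grip_width"]);print("tool delta mm",d)
E
python3 -m pendant '[{"translation":[10,-10,-30],"rot":[0,0,0],"jaw":-1},{"translation":[28,-16,-15],"rot":[0,0,0],"jaw":-1},{"translation":[33,-20,-5],"rot":[0,0,0],"jaw":-1},{"translation":[34,-20,-5],"rot":[0,0,0],"jaw":-1},{"translation":[34,-20,-5],"rot":[0,0,0],"jaw":-1},{"translation":[34,-20,-5],"rot":[0,0,0],"jaw":-1},{"translation":[34,-20,-5],"rot":[0,0,0],"jaw":-1},{"translation":[34,-20,-5],"rot":[0,0,0],"jaw":-1},{"translation":[34,-20,-5],"rot":[0,0,0],"jaw":-1},{"translation":[34,-20,0],"rot":[0,0,0],"jaw":-1},{"translation":[34,-20,0],"rot":[0,0,0],"jaw":-1},{"translation":[34,-20,0],"rot":[0,0,0],"jaw":-1}]' 30; python3 -c "
from h import *
to([.607,.009,.3])"
```

```text
t: 1.1
tcp_pos: [0.4693, -0.1644, 0.2987]
ee_rot: [0.0, 0.983, 0.183, 0.0]
wrist_force: [0.4, -0.2, -0.4]
grip_width: 0.0932
grasp_force: 0.0
t 1.1 tcp [ 0.4693 -0.1644  0.2987] yaw 21.131824413750827 zaxis [ 0. -0. -1.] q [-0.4306  0.1781  1.6776 -0.      1.2859  0.7714] F [ 0.3975 -0.1924 -0.4494] w 0.09317411099242419
tool delta mm [ 190.999  -112.0836   -1.3461]
```

```bash
python3 -m pendant '[{"translation":[33,-19,0],"rot":[0,0,0],"jaw":-1},{"translation":[33,-19,0],"rot":[0,0,0],"jaw":-1},{"translation":[33,-19,0],"rot":[0,0,0],"jaw":-1},{"translation":[30,-18,0],"rot":[0,0,0],"jaw":-1},{"translation":[20,-12,0],"rot":[0,0,0],"jaw":-1},{"translation":[0,0,0],"rot":[0,0,0],"jaw":-1},{"translation":[0,0,0],"rot":[0,0,0],"jaw":-1}]'; python3 - <<'E'
from h import *
to([.607,.009,.3])
im=imaging.grab_frame("wrist");cv2.imwrite("pics/w1.png",im)
for n in("top","scene"):cv2.imwrite(f"pics/{n}1.png",imaging.grab_frame(n))
E
```

```text
t: 1.68
tcp_pos: [0.5761, -0.0307, 0.2979]
ee_rot: [-0.0, 0.983, 0.184, -0.001]
wrist_force: [-0.4, -0.4, -0.2]
grip_width: 0.0931
grasp_force: 0.0
t 1.68 tcp [ 0.5761 -0.0307  0.2979] yaw 21.23726380984603 zaxis [-0.0013  0.     -1.    ] q [-0.1338  0.3342  1.4765 -0.0002  1.3322  1.0664] F [-0.3731 -0.424  -0.2347] w 0.0930780048087113
tool delta mm [ 43.152  -25.7807  -2.1358]
```

View pics/w1.png

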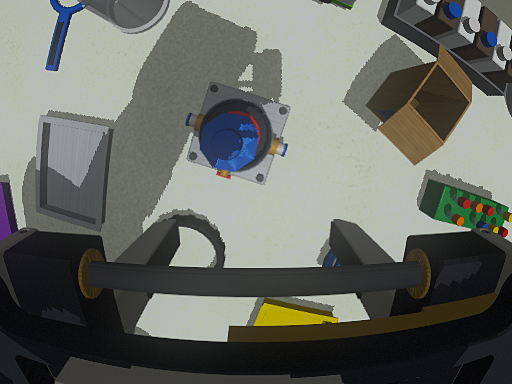

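The wrist view shows the knob at about (223,147) on the base. The plate corners are at (213,83), (291,106), (267,184) and (188,160), and the steel tray is at (75,170).

```bash
cat >> h.py <<'E'
def wray(px,p,R):
    c=C["wrist"];K=c["mtx"];x=(px[0]-K[0,2])/K[0,0];y=(px[1]-K[1,2])/K[1,1];r=np.hypot(x,y)
    d=np.array([x/r*np.sin(r),y/r*np.sin(r),np.cos(r)]);T=c["tool_from_camera"]
    return p+R.apply(T[:3,3]),R.apply(T[:3,:3]@d)
def wplane(px,z,p,R):
    o,d=wray(px,p,R);return o+d*(z-o[2])/d[2]
E
python3 - <<'E'
from h import *
p,R,s=pose();im=cv2.imread("pics/w1.png")
for q in[(213,83),(291,106),(267,184),(188,160)]:print(wplane(q,.008,p,R))
print("centre",np.mean([wplane(q,.008,p,R) for q in[(213,83),(291,106),(267,184),(188,160)]],0))
print("knob",wplane((223,147),.188,p,R))
for q in[(42,113),(113,118),(103,228),(36,219)]:print("tray",wplane(q,.028,p,R))
g=im[90:190,180:300];cv2.imwrite("pics/c2.png",cv2.resize(g,None,fx=5,fy=5,interpolation=2))
E
```

```text
[0.6648 0.0707 0.008 ]
[ 0.674  -0.0527  0.008 ]
[ 0.5472 -0.0634  0.008 ]
[0.5388 0.0667 0.008 ]
centre [0.6062 0.0053 0.008 ]
knob [0.6023 0.0106 0.188 ]
tray [0.5321 0.3496 0.028 ]
tray [0.5648 0.2022 0.028 ]
tray [0.378  0.1738 0.028 ]
tray [0.3305 0.3257 0.028 ]
```

View pics/c2.png

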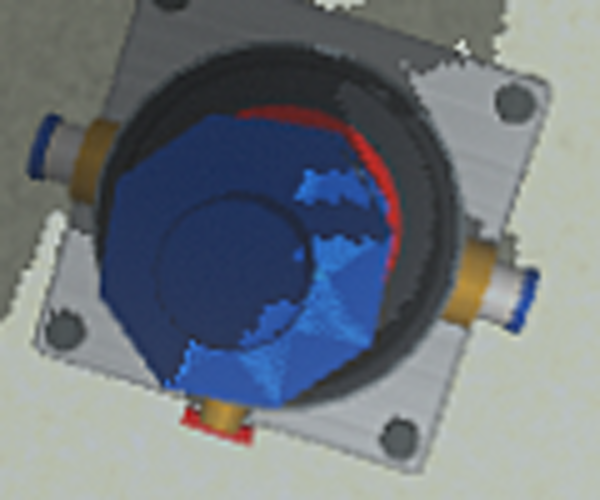

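```bash
python3 - <<'E'
from h import *
p,R,s=pose()
print("knob",wplane((227.2,144),.188,p,R),"rim",wplane((236.3,135.3),.058,p,R),"fittings",wplane((237,134.7),.02,p,R))
to([.606,.008,.163])
E
```

```text
knob [0.6063 0.0079 0.188 ] rim [0.6058 0.007  0.058 ] fittings [0.6038 0.0075 0.02  ]
t 1.83 tcp [ 0.5755 -0.0323  0.2986] yaw 21.076256768057647 zaxis [-0.0004 -0.0002 -1.    ] q [-0.1368  0.3323  1.4776 -0.0002  1.3321  1.0662] F [ 0.031  -0.6459  0.5174] w 0.09278873569819956
tool delta mm [ 42.9782 -26.675  135.5842]
```

```bash
python3 -m pendant '[{"translation":[22,-13,20],"rot":[0,0,0],"jaw":-1},{"translation":[21,-14,20],"rot":[0,0,0],"jaw":-1},{"translation":[0,0,30],"rot":[0,0,0],"jaw":-0.5},{"translation":[0,0,25],"rot":[0,0,0],"jaw":-0.3},{"translation":[0,0,20],"rot":[0,0,0],"jaw":-0.2},{"translation":[0,0,10],"rot":[0,0,0],"jaw":0},{"translation":[0,0,0],"rot":[0,0,0],"jaw":0},{"translation":[0,0,0],"rot":[0,0,0],"jaw":0}]' 30; python3 -c "
from h import *
to([.606,.008,.163])"
```

```text
t: 2.5
tcp_pos: [0.6066, 0.0086, 0.1744]
ee_rot: [0.0, 0.983, 0.183, 0.0]
wrist_force: [0.9, -0.3, 1.0]
grip_width: 0.0574
grasp_force: 0.0
t 2.5 tcp [0.6066 0.0086 0.1744] yaw 21.079032798269548 zaxis [ 0.0005 -0.0001 -1.    ] q [-0.0626  0.4984  1.5428 -0.0001  1.0998  1.1404] F [ 0.9342 -0.2847  0.9787] w 0.057436832366074074
tool delta mm [-0.7771  0.3263 11.4364]
```

```bash
python3 -m pendant '[{"translation":[0,0,6],"rot":[0,0,0],"jaw":0},{"translation":[0,0,5],"rot":[0,0,0],"jaw":0},{"translation":[0,0,0],"rot":[0,0,0],"jaw":1},{"translation":[0,0,0],"rot":[0,0,0],"jaw":1},{"translation":[0,0,0],"rot":[0,0,0],"jaw":1},{"translation":[0,0,0],"rot":[0,0,0],"jaw":1},{"translation":[0,0,0],"rot":[0,0,0],"jaw":1},{"translation":[0,0,0],"rot":[0,0,0],"jaw":1}]' 35
```

```text
t: 3.17
tcp_pos: [0.6066, 0.0093, 0.163]
ee_rot: [0.0, 0.983, 0.183, 0.0]
wrist_force: [0.4, 0.6, 1.3]
grip_width: 0.0291
grasp_force: 35.0
```

Gripped. Lifting straight up by about 90 mm.

```bash
python3 -m pendant '[{"translation":[0,0,-5],"rot":[0,0,0],"jaw":1},{"translation":[0,0,-10],"rot":[0,0,0],"jaw":1},{"translation":[0,0,-15],"rot":[0,0,0],"jaw":1},{"translation":[0,0,-20],"rot":[0,0,0],"jaw":1},{"translation":[0,0,-20],"rot":[0,0,0],"jaw":1},{"translation":[0,0,-20],"rot":[0,0,0],"jaw":1},{"translation":[0,0,-10],"rot":[0,0,0],"jaw":1},{"translation":[0,0,0],"rot":[0,0,0],"jaw":1}]'; python3 -c "
from h import *
to([.449,.265,.27])"
```

```text
t: 3.83
tcp_pos: [0.6073, 0.0092, 0.2654]
ee_rot: [0.001, 0.983, 0.183, 0.002]
wrist_force: [0.6, 0.4, -2.9]
grip_width: 0.0296
grasp_force: 35.0
t 3.83 tcp [0.6073 0.0092 0.2654] yaw 21.135140774059245 zaxis [ 0.0042 -0.0003 -1.    ] q [-0.0614  0.4133  1.4422 -0.      1.2819  1.1405] F [ 0.5925  0.3885 -2.8736] w 0.029559279856070517
tool delta mm [ -55.4351 -295.6395   -5.3512]
```

```bash
python3 -m pendant '[{"translation":[-3,-15,0],"rot":[0,0,0],"jaw":1},{"translation":[-5,-27,0],"rot":[0,0,0],"jaw":1},{"translation":[-6,-34,0],"rot":[0,0,0],"jaw":1},{"translation":[-7,-38,0],"rot":[0,0,0],"jaw":1},{"translation":[-7,-38,0],"rot":[0,0,0],"jaw":1},{"translation":[-7,-38,0],"rot":[0,0,0],"jaw":1},{"translation":[-7,-38,0],"rot":[0,0,0],"jaw":1},{"translation":[-6,-32,0],"rot":[0,0,0],"jaw":1},{"translation":[-4,-22,0],"rot":[0,0,0],"jaw":1},{"translation":[-3,-13,0],"rot":[0,0,0],"jaw":1},{"translation":[0,0,0],"rot":[0,0,0],"jaw":1}]'; python3 - <<'E'
from h import *
to([.449,.265,.119])
cv2.imwrite("pics/top2.png",imaging.grab_frame("top"))
cv2.imwrite("pics/sc2.png",imaging.grab_frame("scene"))
im=cv2.imread("pics/sc2.png");o=cv2.resize(im[180:300,260:400],None,fx=4,fy=4,interpolation=2)
cv2.imwrite("pics/c3.png",o)
E
```

```text
t: 4.75
tcp_pos: [0.4464, 0.2665, 0.2614]
ee_rot: [-0.0, 0.983, 0.185, -0.001]
wrist_force: [0.7, -0.9, -2.3]
grip_width: 0.0293
grasp_force: 35.0
t 4.75 tcp [0.4464 0.2665 0.2614] yaw 21.290981904731836 zaxis [-0.0024 -0.0004 -1.    ] q [0.4483 0.2542 1.6742 0.0007 1.2155 1.6473] F [ 0.6572 -0.8936 -2.2521] w 0.02929760358642723
tool delta mm [  2.2497   2.4342 142.4139]
```

View pics/c3.png

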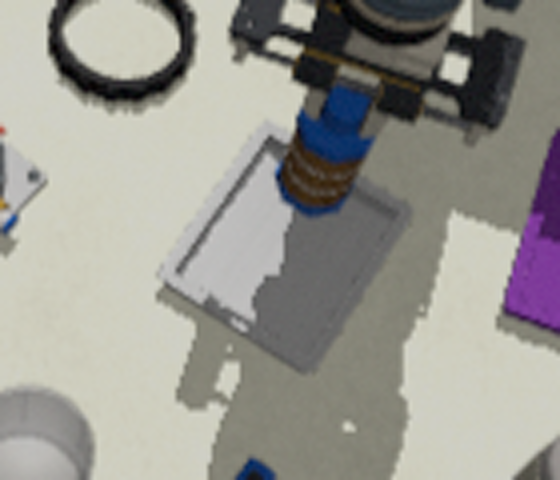

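The cartridge hangs upright above the steel tray, whose floor centre is at about (332,242) in the full scene image. This agrees with the top and wrist estimates, so I lower it.

```bash
python3 -m pendant '[{"translation":[2,2,10],"rot":[0,0,0],"jaw":1},{"translation":[0,0,25],"rot":[0,0,0],"jaw":1},{"translation":[0,0,30],"rot":[0,0,0],"jaw":1},{"translation":[0,0,30],"rot":[0,0,0],"jaw":1},{"translation":[0,0,20],"rot":[0,0,0],"jaw":1},{"translation":[0,0,12],"rot":[0,0,0],"jaw":1},{"translation":[0,0,8],"rot":[0,0,0],"jaw":1},{"translation":[0,0,3],"rot":[0,0,0],"jaw":1},{"translation":[0,0,0],"rot":[0,0,0],"jaw":1}]'; python3 -c "
from h import *
print(plane('scene',(332,241.7),.004))
to([.449,.265,.119])"
```

```text
t: 5.6
tcp_pos: [0.4515, 0.2629, 0.124]
ee_rot: [0.0, 0.983, 0.183, -0.0]
wrist_force: [0.5, -0.2, -2.7]
grip_width: 0.0293
grasp_force: 35.0
[0.442  0.2672 0.004 ]
t 5.6 tcp [0.4515 0.2629 0.124 ] yaw 21.083867323963233 zaxis [-0.0008 -0.0004 -1.    ] q [ 0.4381  0.4239  1.8092 -0.      0.9095  1.641 ] F [ 0.5461 -0.1962 -2.6829] w 0.029257997633094314
tool delta mm [-1.5731 -2.875   5.0265]
```

```bash
python3 -m pendant '[{"translation":[0,0,2],"rot":[0,0,0],"jaw":1},{"translation":[0,0,1],"rot":[0,0,0],"jaw":1},{"translation":[0,0,1],"rot":[0,0,0],"jaw":1},{"translation":[0,0,1],"rot":[0,0,0],"jaw":1},{"translation":[0,0,0],"rot":[0,0,0],"jaw":1}]'
```

```text
t: 6.02
tcp_pos: [0.4514, 0.2635, 0.1198]
ee_rot: [-0.0, 0.983, 0.183, 0.0]
wrist_force: [1.3, 0.0, -2.5]
grip_width: 0.0292
grasp_force: 35.0
```

```bash
python3 -m pendant '[{"translation":[0,0,1],"rot":[0,0,0],"jaw":1},{"translation":[0,0,1],"rot":[0,0,0],"jaw":1},{"translation":[0,0,0],"rot":[0,0,0],"jaw":1}]'
```

```text
t: 6.27
tcp_pos: [0.452, 0.2638, 0.119]
ee_rot: [-0.0, 0.983, 0.183, 0.001]
wrist_force: [-2.4, -0.7, 11.1]
grip_width: 0.0294
grasp_force: 35.0
```

```bash
python3 -m pendant '[{"translation":[0,0,0],"rot":[0,0,0],"jaw":0},{"translation":[0,0,0],"rot":[0,0,0],"jaw":0},{"translation":[0,0,0],"rot":[0,0,0],"jaw":0},{"translation":[0,0,0],"rot":[0,0,0],"jaw":0},{"translation":[0,0,-20],"rot":[0,0,0],"jaw":0},{"translation":[0,0,-40],"rot":[0,0,0],"jaw":0},{"translation":[0,0,-40],"rot":[0,0,0],"jaw":0},{"translation":[0,0,-40],"rot":[0,0,0],"jaw":-1},{"translation":[-13,36,0],"rot":[0,0,0],"jaw":-1},{"translation":[-13,36,0],"rot":[0,0,0],"jaw":-1},{"translation":[-13,36,0],"rot":[0,0,0],"jaw":-1},{"translation":[-13,36,0],"rot":[0,0,0],"jaw":-1}]'; python3 - <<'E'
from h import *
cv2.imwrite("pics/sc3.png",imaging.grab_frame("scene"))
a=cv2.imread("pics/sc3.png")
print("used blue",blobs(mask(a,(100,140,60),(125,255,255)),(290,180,90,100)))
Y=blobs(mask(cv2.imread("pics/scene0.png"),(22,150,80),(35,255,255)),(220,100,90,70),100);print(Y,plane("scene",Y[0][0],.015))
print(proj("scene",[.451,.264,.13]),proj("scene",[.451,.264,.10]))
to([.464,-.276,.26])
E
```

```text
t: 7.27
tcp_pos: [0.4544, 0.1089, 0.2578]
ee_rot: [0.0, 0.983, 0.184, 0.0]
wrist_force: [0.5, 0.1, -0.1]
grip_width: 0.0746
grasp_force: 0.0
used blue [(array([334.6, 230.2]), [326, 222, 19, 18, 255]), (array([325.2, 247.1]), [322, 243, 9, 8, 14])]
[(array([265.1, 132.2]), [237, 109, 57, 48, 1474])] [ 0.2631 -0.2213  0.015 ]
[336.0723 228.0444] [334.4551 231.7804]
t 7.32 tcp [0.4546 0.1039 0.2577] yaw 21.029712470328963 zaxis [ 0.    -0.002 -1.   ] q [ 0.1261  0.1548  1.8082 -0.0022  1.1788  1.3307] F [ 1.6504 -1.3566  0.2982] w 0.0791071107666263
tool delta mm [-127.58    358.0111   -1.565 ]
```

The used cartridge stands upright in the tray, since its cap and knob blob are where predicted. On to the new one.

```bash
python3 -m pendant '[{"translation":[-13,36,0],"rot":[0,0,0],"jaw":-1},{"translation":[-13,36,0],"rot":[0,0,0],"jaw":-1},{"translation":[-13,36,0],"rot":[0,0,0],"jaw":-1},{"translation":[-13,36,0],"rot":[0,0,0],"jaw":-1},{"translation":[-13,36,0],"rot":[0,0,0],"jaw":-1},{"translation":[-13,36,0],"rot":[0,0,0],"jaw":-1},{"translation":[-13,36,0],"rot":[0,0,0],"jaw":-1},{"translation":[-13,36,0],"rot":[0,0,0],"jaw":-1},{"translation":[-12,34,0],"rot":[0,0,0],"jaw":-1},{"translation":[-10,28,0],"rot":[0,0,0],"jaw":-1},{"translation":[0,0,0],"rot":[0,0,-0.08],"jaw":-1},{"translation":[0,0,0],"rot":[0,0,-0.12],"jaw":-1}]' >/dev/null; python3 -m pendant '[{"translation":[0,0,0],"rot":[0,0,-0.12],"jaw":-1},{"translation":[0,0,0],"rot":[0,0,-0.12],"jaw":-1},{"translation":[0,0,0],"rot":[0,0,-0.12],"jaw":-1},{"translation":[0,0,0],"rot":[0,0,-0.12],"jaw":-1},{"translation":[0,0,0],"rot":[0,0,-0.12],"jaw":-1},{"translation":[0,0,0],"rot":[0,0,-0.12],"jaw":-1},{"translation":[0,0,0],"rot":[0,0,-0.12],"jaw":-1},{"translation":[0,0,0],"rot":[0,0,-0.08],"jaw":-1},{"translation":[0,0,0],"rot":[0,0,0],"jaw":-1},{"translation":[0,0,0],"rot":[0,0,0],"jaw":-1}]'; python3 - <<'E'
from h import *
to([.464,-.276,.26])
im=imaging.grab_frame("wrist");cv2.imwrite("pics/w2.png",im)
E
```

```text
t: 9.15
tcp_pos: [0.4635, -0.2615, 0.2576]
ee_rot: [-0.0, 0.736, 0.677, -0.0]
wrist_force: [-0.2, -0.4, -0.4]
grip_width: 0.093
grasp_force: 0.0
t 9.15 tcp [ 0.4635 -0.2615  0.2576] yaw 85.14339524969134 zaxis [-0.0001  0.     -1.    ] q [-0.6011  0.2797  1.6501 -0.      1.2119 -0.5163] F [-0.2335 -0.3607 -0.4314] w 0.09301402945720172
tool delta mm [-14.4444   1.7631  -2.4399]
```

View pics/w2.png

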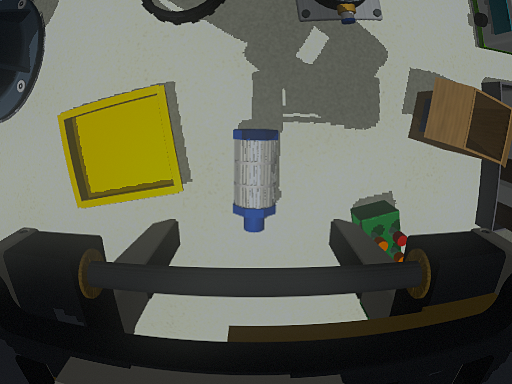

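The white cartridge runs vertically in the image: foot edge at about (256.5,130), knob cap at about (254,211), knob tip at (254,231).

```bash
python3 - <<'E'
from h import *
p,R,s=pose()
f=wplane((256.5,130),.055,p,R);c=wplane((254.3,210),.035,p,R);k=wplane((254.2,231),.032,p,R)
a=wplane((233.5,137),.029,p,R);b=wplane((280,137),.029,p,R);e=wplane((233,210),.029,p,R);g=wplane((275,210),.029,p,R)
print(f,c,k,np.linalg.norm((k-f)[:2]),"w",a,b,np.linalg.norm(a-b),"mid",(a+b)/2,e,g,"mid",(e+g)/2,np.linalg.norm(e-g))
d=((e+g)-(a+b))/2;print("dir",np.degrees(np.arctan2(d[1],d[0])))
E
```

```text
[ 0.4702 -0.2089  0.055 ] [ 0.4583 -0.3179  0.035 ] [ 0.4554 -0.3501  0.032 ] 0.1419737608158754 w [ 0.4392 -0.2168  0.029 ] [ 0.5005 -0.2219  0.029 ] 0.0615178932835616 mid [ 0.4699 -0.2193  0.029 ] [ 0.4285 -0.3174  0.029 ] [ 0.4869 -0.3223  0.029 ] mid [ 0.4577 -0.3198  0.029 ] 0.05860514977578763
dir -96.91890936216535
```

```bash
python3 -m pendant '[{"translation":[0,0,0],"rot":[0,0.09,0.01],"jaw":-1},{"translation":[0,0,0],"rot":[0,0.11,0],"jaw":-1},{"translation":[0,0,0],"rot":[0,0.11,0],"jaw":-1},{"translation":[0,0,0],"rot":[0,0.11,0],"jaw":-1},{"translation":[0,0,0],"rot":[0,0.10,0],"jaw":-1},{"translation":[0,0,0],"rot":[0,0,0],"jaw":-1},{"translation":[0,0,0],"rot":[0,0,0],"jaw":-1}]'; python3 - <<'E'
from h import *
p,R,s=pose();g=np.array([.463,-.274,.029]);z=R.as_matrix()[:,2]
to(g+.019*z); to(g+.019*z-.07*z)
E
```

```text
t: 9.78
tcp_pos: [0.4632, -0.2622, 0.2568]
ee_rot: [-0.173, 0.715, 0.65, 0.189]
wrist_force: [0.6, -0.6, 0.1]
grip_width: 0.0932
grasp_force: 0.0
t 9.78 tcp [ 0.4632 -0.2622  0.2568] yaw 84.47418689923919 zaxis [ 0.0447  0.4935 -0.8686] q [-0.8021  0.4438  1.5089  0.3848  1.5474 -0.7861] F [ 0.5943 -0.6026  0.1288] w 0.0931824228071359
tool delta mm [-123.0612    1.5359  211.0083]
t 9.78 tcp [ 0.4632 -0.2622  0.2568] yaw 84.47418689923919 zaxis [ 0.0447  0.4935 -0.8686] q [-0.8021  0.4438  1.5089  0.3848  1.5474 -0.7861] F [ 0.5943 -0.6026  0.1288] w 0.0931824228071359
tool delta mm [-123.0612    1.5359  141.0083]
```

```bash
python3 - <<'E'
from h import *
b=cv2.imread("pics/top0.png");m=mask(b,(45,120,40),(80,255,255));X=blobs(m,(340,145,75,45),20);print(X)
for q in[(351,162),(403,157),(352,181),(404,177)]:print(plane("top",q,.06),plane("top",q,0))
a=cv2.imread("pics/w2.png");p=np.array([.4635,-.2615,.2576]);R=Ro.from_quat([.736,.677,0,0])
print(wplane((352,207),.07,p,R),wplane((352,207),.0,p,R))
E
```

```text
[(array([375.8, 169.4]), [352, 159, 52, 20, 607])]
[ 0.6599 -0.3272  0.06  ] [ 0.6785 -0.3397  0.    ]
[ 0.6916 -0.5201  0.06  ] [ 0.7116 -0.5404  0.    ]
[ 0.5874 -0.3322  0.06  ] [ 0.6032 -0.3449  0.    ]
[ 0.6148 -0.5232  0.06  ] [ 0.6317 -0.5436  0.    ]
[ 0.5851 -0.3143  0.07  ] [ 0.6082 -0.3387  0.    ]
```

```bash
python3 -m pendant '[{"translation":[-25,0,28],"rot":[0,0,0],"jaw":-1},{"translation":[-26,0,29],"rot":[0,0,0],"jaw":-1},{"translation":[-26,0,29],"rot":[0,0,0],"jaw":-1},{"translation":[-26,1,29],"rot":[0,0,0],"jaw":-1},{"translation":[-20,0,24],"rot":[0,0,0],"jaw":-1},{"translation":[0,0,0],"rot":[0,0,0],"jaw":-1}]'; python3 - <<'E'
from h import *
p,R,s=pose();g=np.array([.463,-.274,.029]);z=R.as_matrix()[:,2]
to(g+.019*z)
E
```

```text
t: 10.28
tcp_pos: [0.4593, -0.2974, 0.0714]
ee_rot: [-0.176, 0.714, 0.651, 0.188]
wrist_force: [-0.2, -0.1, -0.5]
grip_width: 0.0931
grasp_force: 0.0
t 10.28 tcp [ 0.4593 -0.2974  0.0714] yaw 84.52317123556332 zaxis [ 0.0398  0.4968 -0.867 ] q [-0.8452  0.7098  1.571   0.3868  1.2626 -0.9459] F [-0.1831 -0.0547 -0.539 ] w 0.0930580339910554
tool delta mm [-0.6848  1.8273 67.5355]
```

Next I insert along the tool axis, then close on the white part.

```bash
python3 -m pendant '[{"translation":[0,1,15],"rot":[0,0,0],"jaw":-1},{"translation":[0,1,20],"rot":[0,0,0],"jaw":-1},{"translation":[0,0,16],"rot":[0,0,0],"jaw":-1},{"translation":[0,0,10],"rot":[0,0,0],"jaw":-1},{"translation":[0,0,6],"rot":[0,0,0],"jaw":-1},{"translation":[0,0,0],"rot":[0,0,0],"jaw":-0.7},{"translation":[0,0,0],"rot":[0,0,0],"jaw":1},{"translation":[0,0,0],"rot":[0,0,0],"jaw":1},{"translation":[0,0,0],"rot":[0,0,0],"jaw":1},{"translation":[0,0,0],"rot":[0,0,0],"jaw":1},{"translation":[0,0,0],"rot":[0,0,0],"jaw":1},{"translation":[0,0,0],"rot":[0,0,0],"jaw":1}]' 30; python3 - <<'E'
from h import *
to([.463,-.265,.1])
E
```

```text
t: 11.28
tcp_pos: [0.4659, -0.2663, 0.018]
ee_rot: [-0.173, 0.714, 0.651, 0.19]
wrist_force: [-1.9, -2.1, 2.1]
grip_width: 0.0538
grasp_force: 30.0
t 11.28 tcp [ 0.4659 -0.2663  0.018 ] yaw 84.70737036464577 zaxis [ 0.0453  0.4948 -0.8679] q [-0.8042  0.7693  1.6293  0.4268  1.1381 -0.971 ] F [-1.8599 -2.1302  2.1237] w 0.05375853268100482
tool delta mm [ 41.6838  -2.9992 -70.6728]
```

```bash
python3 -m pendant '[{"translation":[6,0,-10],"rot":[0,0,0],"jaw":1},{"translation":[12,0,-21],"rot":[0,0,0],"jaw":1},{"translation":[16,0,-28],"rot":[0,0,0],"jaw":1},{"translation":[16,0,-28],"rot":[0,0,0],"jaw":1},{"translation":[8,0,-14],"rot":[0,0,0],"jaw":1},{"translation":[0,0,0],"rot":[0,-0.06,0],"jaw":1},{"translation":[0,0,0],"rot":[0,-0.1,0],"jaw":1},{"translation":[0,0,0],"rot":[0,-0.12,0],"jaw":1},{"translation":[0,0,0],"rot":[0,-0.12,0],"jaw":1},{"translation":[0,0,0],"rot":[0,-0.12,0],"jaw":1},{"translation":[0,0,0],"rot":[0,-0.12,0],"jaw":1},{"translation":[0,0,0],"rot":[0,-0.12,0],"jaw":1}]' ; python3 - <<'E'
from h import *
to([.463,-.265,.1])
E
```

```text
t: 12.28
tcp_pos: [0.4665, -0.266, 0.1359]
ee_rot: [0.084, 0.733, 0.669, -0.089]
wrist_force: [-0.8, -0.4, -2.7]
grip_width: 0.054
grasp_force: 30.0
t 12.28 tcp [ 0.4665 -0.266   0.1359] yaw 84.68778147761688 zaxis [-0.0191 -0.2426 -0.9699] q [-0.4895  0.4015  1.8343 -0.3072  0.8298 -0.1976] F [-0.7925 -0.431  -2.7071] w 0.054005889862971966
tool delta mm [ 9.3833 -3.7468 34.6038]
```

```bash
python3 -m pendant '[{"translation":[0,0,0],"rot":[0,-0.11,0],"jaw":1},{"translation":[0,0,0],"rot":[0,-0.11,0],"jaw":1},{"translation":[0,0,0],"rot":[0,-0.11,0],"jaw":1},{"translation":[0,0,0],"rot":[0,-0.11,0],"jaw":1},{"translation":[0,0,0],"rot":[0,-0.11,0],"jaw":1},{"translation":[0,0,0],"rot":[0,-0.10,0],"jaw":1},{"translation":[0,0,0],"rot":[0,-0.08,0],"jaw":1},{"translation":[0,0,0],"rot":[0,0,0],"jaw":1},{"translation":[0,0,0],"rot":[0,0,0],"jaw":1}]' ; python3 - <<'E'
from h import *
to([.463,-.265,.1])
p,R,s=pose()
zc=R.apply([-np.cos(np.radians(29.7)),0,-np.sin(np.radians(29.7))]);print("cart z",zc, "foot est",p-.019*R.as_matrix()[:,2]-.065*zc)
cv2.imwrite("pics/sc4.png",imaging.grab_frame("scene"));cv2.imwrite("pics/top4.png",imaging.grab_frame("top"))
a=cv2.imread("pics/sc4.png");b=cv2.imread("pics/top4.png")
o=np.zeros((480,800,3),np.uint8);o[:400,:400]=cv2.resize(a[90:190,160:260],(400,400),interpolation=2);o[:400,400:]=cv2.resize(b[160:260,290:390],(400,400),interpolation=2);cv2.imwrite("pics/c4.png",o)
E
```

```text
t: 13.03
tcp_pos: [0.4661, -0.2654, 0.1339]
ee_rot: [0.313, 0.654, 0.597, -0.344]
wrist_force: [0.3, 0.2, -2.0]
grip_width: 0.054
grasp_force: 30.0
t 13.03 tcp [ 0.4661 -0.2654  0.1339] yaw 84.87054080181173 zaxis [-0.076  -0.82   -0.5673] q [-0.1729  0.568   1.9456 -1.2422  1.0496  0.8277] F [ 0.2904  0.2218 -1.9958] w 0.05401060483585314
tool delta mm [27.9704 -3.0463 19.0734]
cart z [-0.0064 -0.0846  0.9964] foot est [ 0.4679 -0.2444  0.0799]
```

View pics/c4.png

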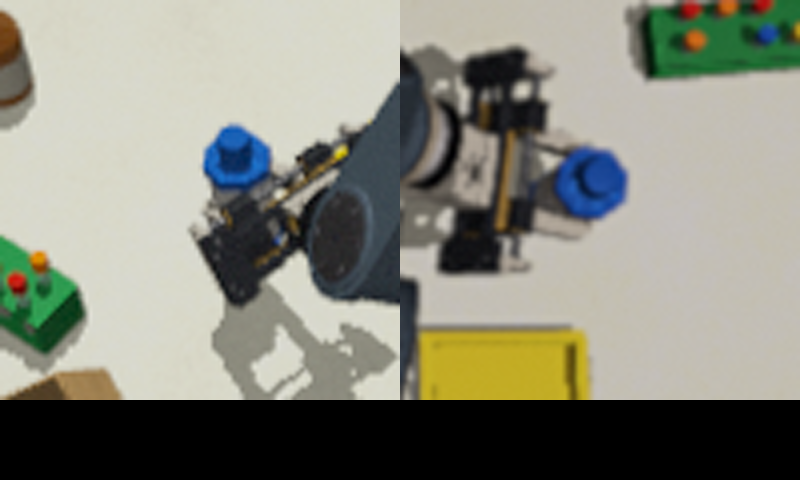

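The blue cap and knob are on top in both views: about (219,127) in scene and (437,205) in top. I add the last 5° of tilt and lower.

```bash
python3 -m pendant '[{"translation":[0,0,0],"rot":[0,-0.05,0],"jaw":1},{"translation":[0,0,0],"rot":[0,-0.037,0],"jaw":1},{"translation":[0,0,0],"rot":[0,0,0],"jaw":1},{"translation":[11,0,6],"rot":[0,0,0],"jaw":1},{"translation":[17,0,10],"rot":[0,0,0],"jaw":1},{"translation":[15,0,8],"rot":[0,0,0],"jaw":1},{"translation":[8,0,5],"rot":[0,0,0],"jaw":1},{"translation":[0,0,0],"rot":[0,0,0],"jaw":1}]' ; cat >> h.py <<'E'
def foot(a=29.7,l=.065):
    p,R,s=pose();a=np.radians(a);zc=R.apply([-np.cos(a),0,-np.sin(a)])
    print("cart z",zc,"foot",p-.019*R.as_matrix()[:,2]-l*zc)
E
python3 -c "
from h import *
to([.466,-.265,.06]);foot()"
```

```text
t: 13.8
tcp_pos: [0.4654, -0.2665, 0.0745]
ee_rot: [0.338, 0.638, 0.582, -0.373]
wrist_force: [-0.6, -0.2, -3.0]
grip_width: 0.0533
grasp_force: 30.0
t 13.8 tcp [ 0.4654 -0.2665  0.0745] yaw 84.8689126840257 zaxis [-0.082  -0.8661 -0.4931] q [-0.1488  0.7333  1.942  -1.3671  1.0908  1.0377] F [-0.6061 -0.2441 -3.0439] w 0.053304200576624196
tool delta mm [13.4006  0.4833  5.7643]
cart z [0.0023 0.0025 1.    ] foot [ 0.4668 -0.2502  0.0189]
```

```bash
python3 -m pendant '[{"translation":[5,0,3],"rot":[0,0,0],"jaw":1},{"translation":[4,0,2],"rot":[0,0,0],"jaw":1},{"translation":[2,0,1],"rot":[0,0,0],"jaw":1},{"translation":[1,0,0.5],"rot":[0,0,0],"jaw":1},{"translation":[0,0,0],"rot":[0,0,0],"jaw":1}]' ; python3 - <<'E'
from h import *
foot()
a=imaging.grab_frame("scene");b=imaging.grab_frame("top");cv2.imwrite("pics/sc5.png",a);cv2.imwrite("pics/top5.png",b)
B=((100,140,60),(125,255,255))
sa=blobs(mask(a,*B),(195,100,60,60));sb=blobs(mask(b,*B),(320,180,50,50));print(sa,sb)
o=np.zeros((400,800,3),np.uint8);o[:,:400]=cv2.resize(a[110:160,190:240],(400,400),interpolation=2);o[:,400:]=cv2.resize(b[185:235,315:365],(400,400),interpolation=2);cv2.imwrite("pics/c5.png",o)
print(tri(sa[0][0],sb[0][0]))
E
```

```text
t: 14.22
tcp_pos: [0.4661, -0.2659, 0.062]
ee_rot: [0.34, 0.638, 0.582, -0.373]
wrist_force: [-0.7, 0.0, -2.6]
grip_width: 0.0535
grasp_force: 30.0
cart z [0.0007 0.0044 1.    ] foot [ 0.4675 -0.2497  0.0063]
[(array([220.9, 142.6]), [214, 135, 15, 15, 177])] [(array([331.9, 209.2]), [324, 202, 17, 16, 210])]
(array([ 0.4677, -0.2534,  0.116 ]), np.float64(0.0027962262887152693))
```

View pics/c5.png

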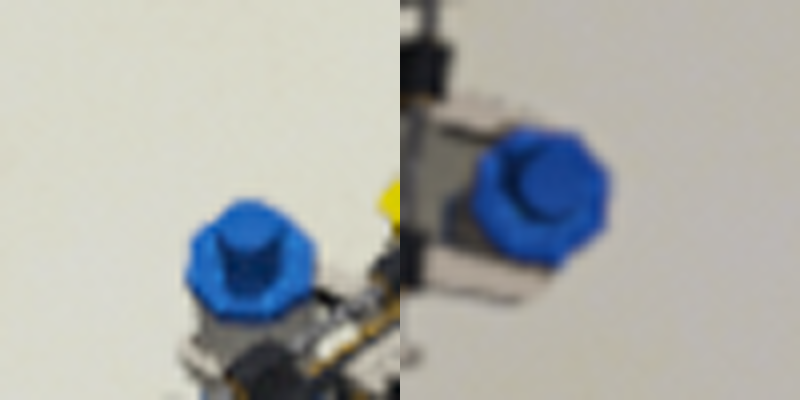

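Knob up and centred on the cap in the top view, at about (333.6,208.1), so it is upright. I lower to contact.

```bash
python3 -m pendant '[{"translation":[1.5,0,1],"rot":[0,0,0],"jaw":1},{"translation":[1.5,0,1],"rot":[0,0,0],"jaw":1},{"translation":[1,0,0.5],"rot":[0,0,0],"jaw":1},{"translation":[0,0,0],"rot":[0,0,0],"jaw":1}]' ; python3 - <<'E'
from h import *
print(plane("top",(333.6,208.1),.144));foot()
E
```

```text
t: 14.65
tcp_pos: [0.4659, -0.2661, 0.0569]
ee_rot: [0.34, 0.638, 0.582, -0.373]
wrist_force: [0.4, -0.0, -1.8]
grip_width: 0.0537
grasp_force: 30.0
[ 0.4658 -0.2533  0.144 ]
cart z [0.0012 0.0044 1.    ] foot [ 0.4673 -0.2499  0.0013]
```

```bash
python3 -m pendant '[{"translation":[1,0,0.5],"rot":[0,0,0],"jaw":1},{"translation":[1,0,0.5],"rot":[0,0,0],"jaw":1},{"translation":[0,0,0],"rot":[0,0,0],"jaw":1}]' ; python3 -c "
from h import *
foot()"
```

```text
t: 14.9
tcp_pos: [0.4662, -0.2664, 0.0561]
ee_rot: [0.341, 0.638, 0.581, -0.373]
wrist_force: [-0.7, 0.9, 8.5]
grip_width: 0.0536
grasp_force: 30.0
cart z [0.0005 0.0075 1.    ] foot [ 0.4677 -0.2504  0.0004]
```

```bash
python3 -m pendant '[{"translation":[0,0,0],"rot":[0,0,0],"jaw":-0.5},{"translation":[0,0,0],"rot":[0,0,0],"jaw":-1},{"translation":[0,0,0],"rot":[0,0,0],"jaw":-1},{"translation":[0,0,0],"rot":[0,0,0],"jaw":-1},{"translation":[0,0,0],"rot":[0,0,0],"jaw":-1},{"translation":[0,0,0],"rot":[0,0,0],"jaw":-1},{"translation":[0,0,-8],"rot":[0,0,0],"jaw":-1},{"translation":[0,0,-18],"rot":[0,0,0],"jaw":-1},{"translation":[0,0,-28],"rot":[0,0,0],"jaw":-1},{"translation":[0,0,-30],"rot":[0,0,0],"jaw":-1},{"translation":[0,0,-30],"rot":[0,0,0],"jaw":-1},{"translation":[0,0,0],"rot":[0,0,0],"jaw":-1}]' ; python3 - <<'E'
from h import *
a=imaging.grab_frame("scene");b=imaging.grab_frame("top");cv2.imwrite("pics/sc6.png",a);cv2.imwrite("pics/top6.png",b)
B=((100,140,60),(125,255,255))
sa=blobs(mask(a,*B),(195,100,60,60));sb=blobs(mask(b,*B),(320,180,50,50));print(sa,sb,tri(sa[0][0],sb[0][0]))
to([.467,-.252,.26])
E
```

```text
t: 15.9
tcp_pos: [0.4768, -0.1636, 0.1133]
ee_rot: [0.341, 0.638, 0.583, -0.371]
wrist_force: [0.4, 0.0, 0.3]
grip_width: 0.0931
grasp_force: 0.0
[(array([220.8, 143.5]), [214, 136, 15, 15, 175])] [(array([331.9, 209.3]), [324, 202, 17, 16, 202])] (array([ 0.4683, -0.2541,  0.1104]), np.float64(0.0023640265176936193))
t 16.0 tcp [ 0.4756 -0.1663  0.1114] yaw 84.76509290488266 zaxis [-0.078  -0.8673 -0.4917] q [ 0.0559  0.6704  1.9117 -1.1671  1.2136  0.9766] F [-0.4864 -0.4967  0.8403] w 0.09305066738731217
tool delta mm [-171.7013   -0.7491    1.9201]
```

```bash
python3 -m pendant '[{"translation":[-18,0,-10],"rot":[0,0,0],"jaw":-1},{"translation":[-30,0,-17],"rot":[0,0,0],"jaw":-1},{"translation":[-32,0,-18],"rot":[0,0,0],"jaw":-1},{"translation":[-32,0,-18],"rot":[0,0,0],"jaw":-1},{"translation":[-20,0,-12],"rot":[0,0.06,0],"jaw":-1},{"translation":[0,0,0],"rot":[0,0.12,0],"jaw":-1},{"translation":[0,0,0],"rot":[0,0.12,0],"jaw":-1},{"translation":[0,0,0],"rot":[0,0.12,0],"jaw":-1},{"translation":[0,0,0],"rot":[0,0.12,0],"jaw":-1},{"translation":[0,0,0],"rot":[0,0.12,0],"jaw":-1},{"translation":[0,0,0],"rot":[0,0.12,0],"jaw":-1},{"translation":[0,0,0],"rot":[0,0.12,0],"jaw":-1}]'>/dev/null; python3 -m pendant '[{"translation":[0,0,0],"rot":[0,0.1,0],"jaw":-1},{"translation":[0,0,0],"rot":[0,0.05,0],"jaw":-1},{"translation":[0,0,0],"rot":[0,0,0],"jaw":-1},{"translation":[0,0,0],"rot":[0,0,0],"jaw":-1}]';  python3 - <<'E'
from h import *
to([.467,-.252,.24]);p,R,s=pose();print(R.as_matrix())
E
```

```text
t: 17.33
tcp_pos: [0.4744, -0.1679, 0.262]
ee_rot: [0.002, 0.74, 0.673, -0.004]
wrist_force: [-0.5, -0.5, 0.4]
grip_width: 0.0931
grasp_force: 0.0
t 17.33 tcp [ 0.4744 -0.1679  0.262 ] yaw 84.57037855275622 zaxis [-0.003  -0.0084 -1.    ] q [-0.4278  0.2211  1.7155 -0.0095  1.2043 -0.3296] F [-0.4562 -0.4767  0.4496] w 0.09313265052177565
tool delta mm [-84.1967   0.6112  22.7161]
[[ 0.0946  0.9955 -0.003 ]
 [ 0.9955 -0.0946 -0.0084]
 [-0.0086 -0.0022 -1.    ]]
```

```bash
python3 -m pendant '[{"translation":[-20,0,0],"rot":[-0.002,0.0086,0],"jaw":-1},{"translation":[-35,0,0],"rot":[0,0,0],"jaw":-1},{"translation":[-35,0,0],"rot":[0,0,0],"jaw":-1},{"translation":[-25,0,0],"rot":[0,0,0],"jaw":-1},{"translation":[0,0,0],"rot":[0,0,0],"jaw":-1},{"translation":[0,0,0],"rot":[0,0,0],"jaw":-1}]';  python3 - <<'E'
from h import *
to([.467,-.252,.16])
im=imaging.grab_frame("wrist");cv2.imwrite("pics/w3.png",im)
print(blobs(mask(im,(100,120,40),(125,255,255)),(190,100,130,160),50))
E
```

```text
t: 17.83
tcp_pos: [0.4642, -0.2815, 0.262]
ee_rot: [-0.0, 0.739, 0.673, 0.0]
wrist_force: [0.8, 0.7, 0.5]
grip_width: 0.0929
grasp_force: 0.0
t 17.83 tcp [ 0.4642 -0.2815  0.262 ] yaw 84.65047673103872 zaxis [-0.0002  0.0007 -1.    ] q [-0.6312  0.2963  1.6166  0.0004  1.2293 -0.5379] F [0.8314 0.6766 0.5477] w 0.09286853197323403
tool delta mm [ 29.6109   0.0466 102.0139]
[(array([258. , 157.7]), [229, 126, 53, 57, 1772])]
```

View pics/w3.png

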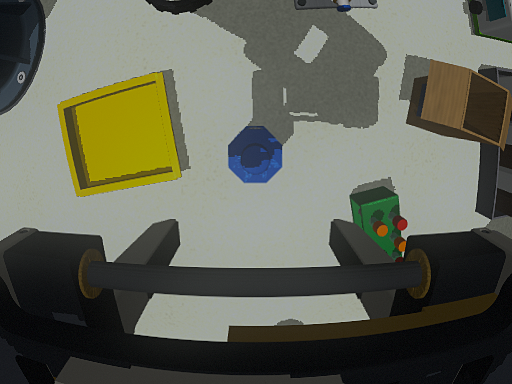

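Tenth and last viewing: the cartridge stands upright with its blue octagon cap centred at about (255.5,154.5). From here I use numbers only.

```bash
python3 - <<'E'
from h import *
p,R,s=pose()
c=wplane((255.5,154.8),.112,p,R);print(c)
# base with the same camera earlier: bias check vs known axis .606,.008
to([c[0],c[1],.116])
E
```

```text
[ 0.468  -0.2518  0.112 ]
t 17.88 tcp [ 0.4644 -0.2807  0.2622] yaw 84.71681575527145 zaxis [ 0.0001  0.001  -1.    ] q [-0.6299  0.2956  1.6171  0.001   1.2294 -0.538 ] F [-0.5424  0.2525 -0.6004] w 0.09281510326198797
tool delta mm [ 28.9433   0.888  146.2241]
```

```bash
python3 -m pendant '[{"translation":[15,0,10],"rot":[0,0,0],"jaw":-0.6},{"translation":[14,1,20],"rot":[0,0,0],"jaw":-0.5},{"translation":[0,0,30],"rot":[0,0,0],"jaw":-0.3},{"translation":[0,0,30],"rot":[0,0,0],"jaw":-0.2},{"translation":[0,0,22],"rot":[0,0,0],"jaw":-0.1},{"translation":[0,0,15],"rot":[0,0,0],"jaw":0},{"translation":[0,0,8],"rot":[0,0,0],"jaw":0},{"translation":[0,0,0],"rot":[0,0,0],"jaw":0},{"translation":[0,0,0],"rot":[0,0,0],"jaw":0}]';  python3 - <<'E'
from h import *
to([.468,-.2518,.1155])
E
```

```text
t: 18.63
tcp_pos: [0.4689, -0.2517, 0.1284]
ee_rot: [0.0, 0.739, 0.674, 0.001]
wrist_force: [-0.4, -0.2, 0.4]
grip_width: 0.047
grasp_force: 0.0
t 18.63 tcp [ 0.4689 -0.2517  0.1284] yaw 84.78577127942499 zaxis [ 0.0019  0.001  -1.    ] q [-0.5811  0.4321  1.7824  0.0024  0.9262 -0.4915] F [-0.4001 -0.1547  0.4071] w 0.046994661138652645
tool delta mm [-0.1949 -0.9168 12.8805]
```

```bash
python3 -m pendant '[{"translation":[0,0,7],"rot":[0,0,0],"jaw":0},{"translation":[0,0,5],"rot":[0,0,0],"jaw":0},{"translation":[0,0,0],"rot":[0,0,0],"jaw":0.2},{"translation":[0,0,0],"rot":[0,0,0],"jaw":0.3},{"translation":[0,0,0],"rot":[0,0,0],"jaw":0.4},{"translation":[0,0,0],"rot":[0,0,0],"jaw":0.5},{"translation":[0,0,0],"rot":[0,0,0],"jaw":0.6},{"translation":[0,0,0],"rot":[0,0,0],"jaw":0.6},{"translation":[0,0,0],"rot":[0,0,0],"jaw":0.6}]' 4; python3 -m pendant '[{"translation":[0,0,0],"rot":[0,0,0],"jaw":0},{"translation":[0,0,0],"rot":[0,0,0],"jaw":0},{"translation":[0,0,0],"rot":[0,0,0],"jaw":0},{"translation":[0,0,0],"rot":[0,0,0.08],"jaw":0},{"translation":[0,0,0],"rot":[0,0,0.12],"jaw":0},{"translation":[0,0,0],"rot":[0,0,0.12],"jaw":0},{"translation":[0,0,0],"rot":[0,0,0.12],"jaw":0},{"translation":[0,0,0],"rot":[0,0,0.12],"jaw":0},{"translation":[0,0,0],"rot":[0,0,0.12],"jaw":0},{"translation":[0,0,0],"rot":[0,0,0.12],"jaw":0},{"translation":[0,0,0],"rot":[0,0,0.12],"jaw":0},{"translation":[0,0,0],"rot":[0,0,0.12],"jaw":0}]'
```

```text
t: 19.38
tcp_pos: [0.4686, -0.2523, 0.116]
ee_rot: [0.0, 0.739, 0.674, 0.001]
wrist_force: [-0.9, 0.6, 1.0]
grip_width: 0.0298
grasp_force: 4.0
t: 20.38
tcp_pos: [0.4686, -0.2523, 0.1158]
ee_rot: [-0.001, 0.977, 0.215, 0.001]
wrist_force: [0.2, -0.3, -0.1]
grip_width: 0.0463
grasp_force: 0.0
```

```bash
python3 -m pendant '[{"translation":[0,0,0],"rot":[0,0,0.12],"jaw":0},{"translation":[0,0,0],"rot":[0,0,0.12],"jaw":0},{"translation":[0,0,0],"rot":[0,0,0.12],"jaw":0},{"translation":[0,0,0],"rot":[0,0,0.12],"jaw":0},{"translation":[0,0,0],"rot":[0,0,0.05],"jaw":0},{"translation":[0,0,0],"rot":[0,0,0],"jaw":0.1},{"translation":[0,0,0],"rot":[0,0,0],"jaw":0.3},{"translation":[0,0,0],"rot":[0,0,0],"jaw":0.4},{"translation":[0,0,0],"rot":[0,0,0],"jaw":0.5},{"translation":[0,0,0],"rot":[0,0,0],"jaw":0.6},{"translation":[0,0,0],"rot":[0,0,0],"jaw":0.6},{"translation":[0,0,0],"rot":[0,0,0],"jaw":0.6}]'; python3 -c "
from h import *
to([.6065,.0085,.27])"
```

```text
t: 21.38
tcp_pos: [0.4684, -0.2522, 0.1157]
ee_rot: [-0.001, 0.999, -0.045, 0.001]
wrist_force: [0.6, 1.1, -1.2]
grip_width: 0.0299
grasp_force: 4.0
t 21.38 tcp [ 0.4684 -0.2522  0.1157] yaw -5.199504783264403 zaxis [ 0.0014  0.0016 -1.    ] q [-0.5825  0.4507  1.7911  0.0027  0.8995  1.0774] F [ 0.5871  1.0683 -1.2107] w 0.02989311713961969
tool delta mm [ 114.0519 -272.3993 -153.6884]
```

```bash
python3 -m pendant '[{"translation":[0,0,0],"rot":[0,0,0],"jaw":1},{"translation":[0,0,0],"rot":[0,0,0],"jaw":1},{"translation":[0,0,-6],"rot":[0,0,0],"jaw":1},{"translation":[0,0,-15],"rot":[0,0,0],"jaw":1},{"translation":[0,0,-25],"rot":[0,0,0],"jaw":1},{"translation":[0,0,-30],"rot":[0,0,0],"jaw":1},{"translation":[0,0,-30],"rot":[0,0,0],"jaw":1},{"translation":[0,0,-22],"rot":[0,0,0],"jaw":1},{"translation":[0,0,-15],"rot":[0,0,0],"jaw":1},{"translation":[0,0,-7],"rot":[0,0,0],"jaw":1},{"translation":[0,0,0],"rot":[0,0,0],"jaw":1},{"translation":[0,0,0],"rot":[0,0,0],"jaw":1}]' 35; python3 -c "
from h import *
to([.6065,.0085,.265])"
```

```text
t: 22.38
tcp_pos: [0.4681, -0.2523, 0.2653]
ee_rot: [-0.001, 0.999, -0.046, 0.001]
wrist_force: [-0.5, 0.1, -2.5]
grip_width: 0.0293
grasp_force: 35.0
t 22.38 tcp [ 0.4681 -0.2523  0.2653] yaw -5.224341890174944 zaxis [ 0.0012  0.0018 -1.    ] q [-0.5831  0.272   1.6411  0.0023  1.2286  1.0781] F [-0.4514  0.0713 -2.4587] w 0.029284485731267018
tool delta mm [ 114.1206 -272.3412    0.9069]
```

```bash
python3 -m pendant '[{"translation":[3,-15,0],"rot":[0,0,0],"jaw":1},{"translation":[5,-27,0],"rot":[0,0,0],"jaw":1},{"translation":[7,-35,0],"rot":[0,0,0],"jaw":1},{"translation":[7,-37,0],"rot":[0,0,0],"jaw":1},{"translation":[7,-37,0],"rot":[0,0,0],"jaw":1},{"translation":[7,-37,0],"rot":[0,0,0],"jaw":1},{"translation":[6,-33,0],"rot":[0,0,0],"jaw":1},{"translation":[5,-24,0],"rot":[0,0,0],"jaw":1},{"translation":[3,-14,0],"rot":[0,0,0],"jaw":1},{"translation":[2,-8,0],"rot":[0,0,0],"jaw":1},{"translation":[0,0,0],"rot":[0,0,0],"jaw":1},{"translation":[0,0,0],"rot":[0,0,0],"jaw":1}]'; python3 - <<'E'
from h import *
to([.6065,.0085,.265]);p,R,s=pose()
im=imaging.grab_frame("wrist");cv2.imwrite("pics/w4.png",im)
np.savez("w4.npz",p=p,R=R.as_matrix())
hsv=cv2.cvtColor(im,cv2.COLOR_BGR2HSV)
red=cv2.bitwise_or(cv2.inRange(hsv,(0,120,60),(8,255,255)),cv2.inRange(hsv,(172,120,60),(180,255,255)))
for c,st in blobs(red,(100,50,320,200),10):print("red",c,st,wplane(c,.048,p,R))
for c,st in blobs(mask(im,(100,120,40),(125,255,255)),(100,0,320,260),30):print("blue",c,st)
blk=mask(im,(0,0,0),(180,120,60))
for c,st in blobs(blk,(100,20,320,220),150):print("blk",c,st)
E
```

```text
t: 23.38
tcp_pos: [0.5441, 0.0083, 0.2655]
ee_rot: [-0.001, 0.999, -0.045, 0.0]
wrist_force: [0.6, -0.9, -1.6]
grip_width: 0.0297
grasp_force: 35.0
t 23.38 tcp [0.5441 0.0083 0.2655] yaw -5.209950327648334 zaxis [ 0.0002  0.0013 -1.    ] q [-0.071   0.2952  1.6094  0.0014  1.2369  1.5903] F [ 0.5651 -0.8705 -1.5997] w 0.029694925072255993
tool delta mm [62.162  -5.884   0.5271]
red [249.3 121.3] [223, 96, 53, 52, 1723] [0.6059 0.0105 0.048 ]
blue [304.4 114.3] [302, 108, 5, 13, 34]
blue [254.1 168.4] [224, 160, 61, 25, 185]
blue [253.9 220.6] [207, 185, 95, 75, 4580]
blue [116.  226.5] [101, 219, 24, 17, 67]
blk [229.8 132.6] [210, 88, 69, 72, 1184]
blk [127.1 236.1] [100, 226, 91, 14, 295]
```

```bash
python3 - <<'E'
from h import *
z=np.load("w4.npz");p=z["p"];R=Ro.from_matrix(z["R"]);im=cv2.imread("pics/w4.png")
hsv=cv2.cvtColor(im,cv2.COLOR_BGR2HSV)
red=cv2.bitwise_or(cv2.inRange(hsv,(0,120,60),(8,255,255)),cv2.inRange(hsv,(172,120,60),(180,255,255)))
m=np.zeros_like(red);m[90:155,215:285]=red[90:155,215:285]
pts=cv2.convexHull(cv2.findNonZero(m))[:,0]
P=np.array([wplane(q,.048,p,R)[:2] for q in pts])
A=np.c_[2*P,np.ones(len(P))];s=np.linalg.lstsq(A,(P**2).sum(1),rcond=None)[0];print("circle",s[:2],"r",np.sqrt(s[2]+s[0]**2+s[1]**2))
e=cv2.fitEllipse(pts);print(e,wplane(e[0],.048,p,R))
# white core hole inside red hull
h=np.zeros_like(red);cv2.fillConvexPoly(h,pts,255);g=cv2.inRange(hsv,(0,0,120),(180,70,255))&h
for c,st in blobs(g,(215,80,80,80),5):print("white",c,st)
k=cv2.erode(h,np.ones((5,5)))&~m
for c,st in blobs(k,(215,80,80,80),5):print("nonred",c,st,wplane(c,.1,p,R))
print("pred tip px for axis:")
for r in range(92,150,3):print("".join("R" if m[r,c] else ("w" if g[r,c] else ("k" if hsv[r,c,2]<70 else ".")) for c in range(215,285,1)))
E
```

```text
circle [0.6056 0.0107] r 0.03366920362868639
((249.1852264404297, 121.45555877685547), (51.953556060791016, 52.81107711791992), 83.1391372680664) [0.6057 0.0106 0.048 ]
white [245.9 123.9] [243, 117, 6, 14, 66]
white [250.9 123. ] [250, 120, 3, 7, 19]
nonred [248.6 122.3] [237, 111, 24, 24, 446] [0.6058 0.0103 0.1   ]
pred tip px for axis:
.........kkkkkkkkkkkkkkkkkkkkkkkkkkkkkkkkkkk.........kk...............
.....kkkkkkkkkk....kkkkkkkkkkkkkkkkkkkkkkkkk.............kk...........
...kkkkkkkkk........kk..RRRRRRRRRRRRRRRRRRRRRRR............kkk........
.kkkkkkkkkk.......RRRRRRRRRRRRRRRRRRRRRRRRRRRRRRRRR............k......
kkkkkkkkkkkk...RRRRRRRRRRRRRRRRRRRRRRRRRRRRRRRRRRRRRRR.........kkk....
kkkkkkkkkkkk.RRRRRRRRRRRRRRRRRRRRRRRRRRRRRRRRRRRRRRRRRRRR........kkk..
kkkkkkkkkk.RRRRRRRRRRRRRRRRRRRRRRRRRRRRRRRRRRRRRRRRRRRRRRR.........kk.
kkkkkkkkk.RRRRRRRRRRRRRRRRR...............RRRRRRRRRRRRRRRRRR.......kkk
kkkkkkkk.RRRRRRRRRRRRRRR....................RRRRRRRRRRRRRRRRR......kkk
kkkkkkkkRRRRRRRRRRRRRRR.......wwww............RRRRRRRRRRRRRRR......kkk
kkkkkkkkRRRRRRRRRRRRRR......wwwwww.www........RRRRRRRRRRRRRRR......kkk
kkkkkkkkRRRRRRRRRRRRRR......wwwwww.www.......RRRRRRRRRRRRRRRR.....kkkk
kkkkkkkkkRRRRRRRRRRRRRR.......wwww..........RRRRRRRRRRRRRRRR......kkkk
kkkkkkkkkkRRRRRRRRRRRRRRRR................RRRRRRRRRRRRRRRRR......kkkk.
kkkkkkkkkkkRRRRRRRRRRRRRRRRRRRRR....RRRRRRRRRRRRRRRRRRRRRR......kkkkk.
kkkkkkkkkkkkkRRRRRRRRRRRRRRRRRRRRRRRRRRRRRRRRRRRRRRRRRRR......kkkkk...
kkkkkkkkkkkkkkkkRRRRRRRRRRRRRRRRRRRRRRRRRRRRRRRRRRRRR.......kkkkkk....
.kkkkkkkkkkkkkkkkkk.RRRRRRRRRRRRRRRRRRRRRRRRRRRRRR.........kkkkk......
...kkkkkkkkkkkkkkkkkkkkkk.RRRRRRRRRRRRRRRRRR............kkkkkk........
......kkkkkkkkkkkkkkkkkkkkkkkkkkkkkkkkkkk...........kkkkkk............
```

```bash
python3 -m pendant '[{"translation":[10,-1,0],"rot":[0,0,0],"jaw":1},{"translation":[18,-2,0],"rot":[0,0,0],"jaw":1},{"translation":[18,-2,0],"rot":[0,0,0],"jaw":1},{"translation":[10,-1,0],"rot":[0,0,0],"jaw":1},{"translation":[5,-0.5,0],"rot":[0,0,0],"jaw":1},{"translation":[0,0,0],"rot":[0,0,0],"jaw":1},{"translation":[0,0,0],"rot":[0,0,0],"jaw":1}]'; python3 - <<'E'
from h import *
to([.606,.0095,.238])
E
```

```text
t: 24.02
tcp_pos: [0.6052, 0.0089, 0.2662]
ee_rot: [-0.001, 0.999, -0.046, 0.0]
wrist_force: [-0.7, 0.1, -3.1]
grip_width: 0.0294
grasp_force: 35.0
t 24.02 tcp [0.6052 0.0089 0.2662] yaw -5.266643956226384 zaxis [ 0.0009  0.0014 -1.    ] q [-0.0628  0.4104  1.4446  0.0015  1.2858  1.5995] F [-0.7203  0.0866 -3.1212] w 0.029427386221585108
tool delta mm [ 0.6933 -0.5852 28.1833]
```

```bash
python3 -m pendant '[{"translation":[0.7,-0.6,8],"rot":[0,0,0],"jaw":1},{"translation":[0,0,10],"rot":[0,0,0],"jaw":1},{"translation":[0,0,8],"rot":[0,0,0],"jaw":1},{"translation":[0,0,5],"rot":[0,0,0],"jaw":1},{"translation":[0,0,5],"rot":[0,0,0],"jaw":1},{"translation":[0,0,3],"rot":[0,0,0],"jaw":1},{"translation":[0,0,0],"rot":[0,0,0],"jaw":1}]';python3 -m pendant '[{"translation":[0,0,3],"rot":[0,0,0],"jaw":1},{"translation":[0,0,3],"rot":[0,0,0],"jaw":1},{"translation":[0,0,3],"rot":[0,0,0],"jaw":1},{"translation":[0,0,0],"rot":[0,0,0],"jaw":1}]'
```

```text
t: 24.6
tcp_pos: [0.6063, 0.0102, 0.2267]
ee_rot: [-0.001, 0.999, -0.046, 0.0]
wrist_force: [0.4, -0.3, -1.8]
grip_width: 0.0294
grasp_force: 35.0
t: 24.93
tcp_pos: [0.6063, 0.0102, 0.2178]
ee_rot: [-0.001, 0.999, -0.046, 0.0]
wrist_force: [0.3, -0.5, -1.9]
grip_width: 0.0295
grasp_force: 35.0
```

```bash
python3 -m pendant '[{"translation":[0,0,2],"rot":[0,0,0],"jaw":1},{"translation":[0,0,2],"rot":[0,0,0],"jaw":1},{"translation":[0,0,2],"rot":[0,0,0],"jaw":1},{"translation":[0,0,2],"rot":[0,0,0],"jaw":1},{"translation":[0,0,2],"rot":[0,0,0],"jaw":1},{"translation":[0,0,0],"rot":[0,0,0],"jaw":1}]'
```

```text
t: 25.43
tcp_pos: [0.6064, 0.0102, 0.2079]
ee_rot: [-0.001, 0.999, -0.046, 0.0]
wrist_force: [0.2, -0.6, -1.9]
grip_width: 0.0296
grasp_force: 35.0
```

```bash
python3 -m pendant '[{"translation":[0,0,3],"rot":[0,0,0],"jaw":1},{"translation":[0,0,3],"rot":[0,0,0],"jaw":1},{"translation":[0,0,3],"rot":[0,0,0],"jaw":1},{"translation":[0,0,3],"rot":[0,0,0],"jaw":1},{"translation":[0,0,3],"rot":[0,0,0],"jaw":1},{"translation":[0,0,3],"rot":[0,0,0],"jaw":1},{"translation":[0,0,3],"rot":[0,0,0],"jaw":1},{"translation":[0,0,3],"rot":[0,0,0],"jaw":1},{"translation":[0,0,0],"rot":[0,0,0],"jaw":1}]';python3 -m pendant '[{"translation":[0,0,2],"rot":[0,0,0],"jaw":1},{"translation":[0,0,2],"rot":[0,0,0],"jaw":1},{"translation":[0,0,2],"rot":[0,0,0],"jaw":1},{"translation":[0,0,2],"rot":[0,0,0],"jaw":1},{"translation":[0,0,2],"rot":[0,0,0],"jaw":1},{"translation":[0,0,0],"rot":[0,0,0],"jaw":1}]'
```

```text
t: 26.18
tcp_pos: [0.6063, 0.0103, 0.1837]
ee_rot: [-0.001, 0.999, -0.046, 0.0]
wrist_force: [-0.1, 0.1, -1.4]
grip_width: 0.0292
grasp_force: 35.0
t: 26.68
tcp_pos: [0.6065, 0.0103, 0.174]
ee_rot: [-0.001, 0.999, -0.046, 0.0]
wrist_force: [-0.4, 0.2, -2.0]
grip_width: 0.0293
grasp_force: 35.0
```

```bash
python3 -m pendant '[{"translation":[0,0,1.5],"rot":[0,0,0],"jaw":1},{"translation":[0,0,1.5],"rot":[0,0,0],"jaw":1},{"translation":[0,0,1.5],"rot":[0,0,0],"jaw":1},{"translation":[0,0,0],"rot":[0,0,0],"jaw":1}]';python3 -m pendant '[{"translation":[0,0,1.5],"rot":[0,0,0],"jaw":1},{"translation":[0,0,1.5],"rot":[0,0,0],"jaw":1},{"translation":[0,0,1],"rot":[0,0,0],"jaw":1},{"translation":[0,0,0.5],"rot":[0,0,0],"jaw":1},{"translation":[0,0,0],"rot":[0,0,0],"jaw":1}]'
```

```text
t: 27.02
tcp_pos: [0.6065, 0.0103, 0.1696]
ee_rot: [-0.001, 0.999, -0.046, 0.001]
wrist_force: [0.9, 0.1, -1.4]
grip_width: 0.0294
grasp_force: 35.0
t: 27.43
tcp_pos: [0.6066, 0.0103, 0.1653]
ee_rot: [-0.001, 0.999, -0.046, 0.001]
wrist_force: [0.8, -0.4, -2.7]
grip_width: 0.0295
grasp_force: 35.0
```

```bash
python3 -m pendant '[{"translation":[0,0,1],"rot":[0,0,0],"jaw":1},{"translation":[0,0,0.7],"rot":[0,0,0],"jaw":1},{"translation":[0,0,0],"rot":[0,0,0],"jaw":1}]';python3 -m pendant '[{"translation":[0,0,0.7],"rot":[0,0,0],"jaw":1},{"translation":[0,0,0],"rot":[0,0,0],"jaw":1}]'
```

```text
t: 27.68
tcp_pos: [0.6067, 0.0103, 0.1637]
ee_rot: [-0.001, 0.999, -0.046, 0.001]
wrist_force: [0.8, -0.2, -2.4]
grip_width: 0.0293
grasp_force: 35.0
t: 27.85
tcp_pos: [0.607, 0.0103, 0.1637]
ee_rot: [-0.001, 0.999, -0.046, 0.001]
wrist_force: [-1.5, 0.8, 4.3]
grip_width: 0.0297
grasp_force: 35.0
```

Contact comes exactly at the expected home height (0.1637). A slight extra press to confirm, then I release gently and retreat.

```bash
python3 -m pendant '[{"translation":[0,0,0.6],"rot":[0,0,0],"jaw":1},{"translation":[0,0,0],"rot":[0,0,0],"jaw":1}]'; python3 -m pendant '[{"translation":[0,0,0],"rot":[0,0,0],"jaw":0.2},{"translation":[0,0,0],"rot":[0,0,0],"jaw":0},{"translation":[0,0,0],"rot":[0,0,0],"jaw":-0.2},{"translation":[0,0,0],"rot":[0,0,0],"jaw":-0.2},{"translation":[0,0,0],"rot":[0,0,0],"jaw":-0.2},{"translation":[0,0,-10],"rot":[0,0,0],"jaw":-0.2},{"translation":[0,0,-25],"rot":[0,0,0],"jaw":-0.2},{"translation":[0,0,-35],"rot":[0,0,0],"jaw":-0.2},{"translation":[0,0,-35],"rot":[0,0,0],"jaw":-0.2},{"translation":[-30,0,0],"rot":[0,0,0],"jaw":-0.2},{"translation":[-30,0,0],"rot":[0,0,0],"jaw":-0.2},{"translation":[0,0,0],"rot":[0,0,0],"jaw":-0.2}]'; python3 - <<'E'
from h import *
a=imaging.grab_frame("scene");b=imaging.grab_frame("top")
cv2.imwrite("pics/sc9.png",a);cv2.imwrite("pics/top9.png",b)
B=((100,140,60),(125,255,255))
for n,i,r,u in(("sc",a,(215,180,60,60),(290,180,90,100)),("top",b,(235,140,55,50),(160,170,70,70))):print(n,"fitted",blobs(mask(i,*B),r,20),"used",blobs(mask(i,*B),u,20))
p,R,s=pose();w=imaging.grab_frame("wrist");print(p)
for c,st in blobs(mask(w,(100,120,40),(125,255,255)),(180,70,150,160),200):print("wrist",c,st,wplane((st[0]+st[2]/2,st[1]+st[3]/2),.16,p,R))
E
```

```text
t: 28.02
tcp_pos: [0.6072, 0.0103, 0.1637]
ee_rot: [-0.001, 0.999, -0.046, 0.002]
wrist_force: [-3.0, -0.1, 8.3]
grip_width: 0.0295
grasp_force: 35.0
t: 29.02
tcp_pos: [0.5431, 0.0161, 0.2684]
ee_rot: [-0.001, 0.999, -0.045, 0.0]
wrist_force: [-1.5, 0.4, -0.1]
grip_width: 0.0559
grasp_force: 0.0
sc fitted [(array([245.7, 206.9]), [237, 199, 18, 17, 229])] used [(array([334.5, 230.1]), [326, 221, 19, 19, 256])]
top fitted [] used [(array([184. , 204.4]), [176, 197, 17, 16, 212])]
[0.5465 0.0157 0.2685]
wrist [253.7 125.8] [223, 95, 63, 63, 3210] [0.6056 0.0114 0.16  ]
```

```bash
python3 -c "
from bench import job
print(job.finish_job())"
```

```text
the job is handed in; nothing more can be done
None
```

The used cartridge stands upright in the steel drip tray, and the new one was stood up on the bench, fitted by its knob onto the core fully home on the seat, and let go; the job was handed in at about 29 s, without reporting a verdict.

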